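Talk test of a repaired paging station

ROBOT

A 6-joint arm with a two-finger parallel gripper is mounted at the origin on the work surface. World frame = base frame: x ahead of the robot, y to its left, z up, the work surface at z = 0. Lengths are in m, angles in rad, forces in N, time in s.
With the tool pointing down it reaches from about 0.375 to 0.9 m from the base axis. Payload 3.1 kg.
Tool frame: the origin (TCP) lies at the very end of the fingers, on their centre line; the grasp point (between the pads) lies 19 mm behind it; z points along the fingers, y is the direction in which the jaws open and shut (so a half turn about z gives the same grasp; the last joint's range is limited). The gripper opens to 85 mm and grips with 20 to 120 N. Pads are 22 mm wide; open, the fingers measure 114 mm over their backs; the gripper's body (76 mm by 85 mm) begins 54 mm behind the grasp point. The pads swing forward as they close: fully open they stand 13 mm farther back than shut.
Start: joints at [-0.178, 0.527, 1.433, -0, 1.181, -0.178], TCP at [0.625, 0, 0.231] pointing down, gripper open.
Joint ranges: [-3.08, 3.08], [-0.75, 2.2], [0.22, 2.44], [-1.43, 4.57], [0, 2.65], [-2.85, 2.85]. Speed limits (rad/s): [2.79, 2.79, 3.14, 3.14, 3.14, 3.14].

INTERFACE

Orientations are given as a unit quaternion [x, y, z, w].
In Python, from station import manip gives the robot as it stands.
- The arm moves only by the tool send_rows, never from a script. Its argument "motion" is a list of rows, each an object with "gripper": the finger opening in mm, from 0 to 85.4; "travel": the shift along the tool's x, y, z in mm, a list of three; "rotation": the turn, a rotation vector about the tool's x, y, z in degrees, a list of three. In form: [{"gripper": gripper, "travel": [x, y, z], "rotation": [ax, ay, az]}, ...]. A call has 1 to 12 rows; each row shifts and turns the commanded pose from where the row before left it, along the tool's axes as they then stand; what a row does not reach is not made up. A row lasts 1/12 s, in which the tool goes at most 41.7 mm and 7.16 degrees, less where a joint would pass 70% of its speed; a pose out of reach is approached as far as the arm can. A call is refused whole if a number of a shift passes 41.7 or a number of a turn 7.16, either way. A call with a gripper value outside its range is refused whole. The fingers move at their own pace and stop on an object; "newtons" is the grip in N (left out, the last holds). Time passes only in rows, so rows that do not move let the fingers close. It gives the time, the measured TCP pose, the force and the opening at its end, in the units of the state.
- manip.sense(): the state, without advancing time (a new reading comes with each control period).
- manip.snapshot(name): name is "scene" or "side" or "wrist"; returns the picture (480x640x3 uint8, red, green, blue); there is no depth.
- manip.calibration(name): a dict with "fx", "fy", "cx", "cy" (pixels), "cam_to_world" (4x4, takes a point from camera to world coordinates). Camera axes: x right, y down, z forward; pixel columns grow to the right and rows downward; lengths in m; the calibration is good to about 2 mm. The wrist camera is an equidistant fisheye: a pixel r from the principal point sees the ray r / f radians off the axis. A picture is of the moment at which its call begins: read the wrist's pose just before it. calibration takes no time and is no camera call; for the wrist camera it gives the pose at the moment of the call.
- manip.sign_off(): hands the job in, once; it reports no verdict.
The state is a dict: "t": time; "q": joint angles; "qd": joint speeds; "tau": joint torques, N m; "tcp_pos": TCP position; "tool_rot": TCP orientation; "force": force on the tool from outside, world axes, zero at the start; "ft_torque": the same for the moment, N m; "finger_gap": opening from 0.0 (shut) to 1.0 (fully open).
Only numpy, scipy, OpenCV 4.12 (cv2) and the standard library are available. Lean on these libraries where they do the work, as an engineer would, in place of code of your own. Each camera call takes 0.05 s, during which the arm holds its last target. There are 200 camera calls.

TASK

Put the repaired paging station on the air for a talk test: press on the rocker of the outlet that the station's oblong adapter is plugged into, leaving the other two outlets off, then press and release the third zone key from the left, counted as the station's user sees them from its talk-bar side (and no other zone key), then press the talk bar fully down and finish while still holding it down. Press everything where it stands: do not shift or lift the station, and leave the things lying around it alone.

Things in the scene. Friction and masses are not known exactly. Their poses are not given: they have to be found in the camera images.
- station: paging station: dark grey desk console, 220 mm (y) x 180 mm (x), 1.4 kg, loose on rubber feet. Origin: centre of its underside; +x to its rear, +y to its user's left; its front faces the robot within 0.25 rad. Top slopes up to the rear by 0.105 rad: 38 mm high in front, 57 mm behind. Gooseneck microphone, 228 mm tall, at the rear left corner (x 70, y 88 mm), leaning 31 mm back
- zone3_top (a point): centre of the top of the third zone key from the left. The four zone keys are equal grey square keys, 18 x 18 mm, in one row along the station's y, 36 mm between centres, 8 mm proud of the sloping top; z here is normal to the slope, x up the slope
- zone1 (a joint): travel of the first zone key from the left, m: 0 released, 0.004 fully down, registers at 0.003; springs back up; 1.5 N to start, 3.5 N fully down
- zone2 (a joint): travel of the second zone key from the left, m: 0 released, 0.004 fully down, registers at 0.003; springs back up; 1.5 N to start, 3.5 N fully down
- zone3 (a joint): travel of the third zone key from the left, m: 0 released, 0.004 fully down, registers at 0.003; springs back up; 1.5 N to start, 3.5 N fully down
- zone4 (a joint): travel of the fourth zone key from the left, m: 0 released, 0.004 fully down, registers at 0.003; springs back up; 1.5 N to start, 3.5 N fully down
- talk_top (a point): centre of the top of the talk bar, the one wide key near the station's front edge, 96 mm wide (y) x 24 mm, 50 mm nearer the user than the row of zone keys, 8 mm proud of the sloping top; axes as for the zone key
- talk (a joint): travel of the talk bar, m: 0 released, 0.005 fully down, talks beyond 0.004; springs back up; 1.5 N to start, 4 N fully down
- outlets: outlet box fixed to the bench on one side of the station: aluminium, three white plates in a row; 222 mm (y) x 116 mm (x), 40 mm high. Origin: centre of its underside; +x away from the robot within 0.25 rad. Plates 70 mm apart; each has an outlet (x +26 mm) and, on the robot's side at the same y, that outlet's rocker (pivot x -26 mm). All outlets are occupied
- adapter_mid (a point): the station's adapter: an oblong black plug-in brick, 62 mm (x of the box) x 40 mm, 30 mm high, fixed in one of the outlets (which one varies; the others hold a 28 mm black cube charger, 30 mm high, and a round black plug, 38 mm across, 22 mm high). The point lies right over its outlet's centre, 15 mm up
- outlet_left (a point): centre of the face of the left outlet, as seen from the robot, 40 mm above the bench
- rocker_left_press (a point): where to press the left rocker: on its near (robot's side) half, 13 mm from the pivot. White V-shaped rocker, 36 mm (x of the box) x 24 mm. Off: near half sticks up at 0.314 rad, this point 48 mm above the bench, near edge 50 mm. On: near half level, 44 mm above the bench, 4 mm proud of the plate
- rocker_left (a joint): tilt of the left rocker, rad: 0 off (near half up), 0.314 on (near half down). Stiff, stays where it is left: press it all the way over; on from 0.20. Takes 3 to 5 N on the near half
- outlet_middle (a point): centre of the face of the middle outlet, as seen from the robot, 40 mm above the bench
- rocker_middle_press (a point): where to press the middle rocker: on its near (robot's side) half, 13 mm from the pivot. White V-shaped rocker, 36 mm (x of the box) x 24 mm. Off: near half sticks up at 0.314 rad, this point 48 mm above the bench, near edge 50 mm. On: near half level, 44 mm above the bench, 4 mm proud of the plate
- rocker_middle (a joint): tilt of the middle rocker, rad: 0 off (near half up), 0.314 on (near half down). Stiff, stays where it is left: press it all the way over; on from 0.20. Takes 3 to 5 N on the near half
- outlet_right (a point): centre of the face of the right outlet, as seen from the robot, 40 mm above the bench
- rocker_right_press (a point): where to press the right rocker: on its near (robot's side) half, 13 mm from the pivot. White V-shaped rocker, 36 mm (x of the box) x 24 mm. Off: near half sticks up at 0.314 rad, this point 48 mm above the bench, near edge 50 mm. On: near half level, 44 mm above the bench, 4 mm proud of the plate
- rocker_right (a joint): tilt of the right rocker, rad: 0 off (near half up), 0.314 on (near half down). Stiff, stays where it is left: press it all the way over; on from 0.20. Takes 3 to 5 N on the near half
- handset: bystander: loose black telephone handset, 218 mm long, 54 mm high, beyond the work; origin: centre of its underside
- board: bystander: loose green circuit board, 160 x 100 mm, 24 mm high, with an aluminium front plate, to the robot's left; origin: centre of its underside
- reel: bystander: loose solder reel, 56 mm across, 48 mm high, on end, to the robot's right; origin: centre of its underside
- jar: bystander: loose small jar with a black cap, 48 mm across, 55 mm high, to the robot's right; origin: centre of its underside

How it is judged:
On the way, in this order (a step that is already met when the one before it is completed fails the run):
1. the outlet that the adapter is in is switched on (((horizontal distance between adapter_mid and outlet_left below 0.02 m and value of joint rocker_left above 0.2 rad) or (horizontal distance between adapter_mid and outlet_middle below 0.02 m and value of joint rocker_middle above 0.2 rad) or (horizontal distance between adapter_mid and outlet_right below 0.02 m and value of joint rocker_right above 0.2 rad))), for 0.1 s.
2. the third zone key is pressed (3 of its 4 mm), with the talk bar up (((horizontal distance between adapter_mid and outlet_left below 0.02 m and value of joint rocker_left above 0.2 rad) or (horizontal distance between adapter_mid and outlet_middle below 0.02 m and value of joint rocker_middle above 0.2 rad) or (horizontal distance between adapter_mid and outlet_right below 0.02 m and value of joint rocker_right above 0.2 rad)) and value of joint zone3 above 0.003 m and value of joint talk below 0.0015 m), for 0.05 s.
3. the zone key is released and the talk bar is down (over 4 of its 5 mm) (((horizontal distance between adapter_mid and outlet_left below 0.02 m and value of joint rocker_left above 0.2 rad) or (horizontal distance between adapter_mid and outlet_middle below 0.02 m and value of joint rocker_middle above 0.2 rad) or (horizontal distance between adapter_mid and outlet_right below 0.02 m and value of joint rocker_right above 0.2 rad)) and value of joint talk above 0.004 m and value of joint zone3 below 0.0015 m), for 0.3 s.
At the end, for the whole second after the job is handed in: The fingers hold the talk bar down (over 4 of its 5 mm, force over 0.5 N); all zone keys are up (within 1.5 mm); the adapter's rocker is on (over 0.20 of 0.314 rad) and the other two are off; the station is within 15 mm of where it stood, the loose things within 20 mm (all of step 3 and not ((not (horizontal distance between adapter_mid and outlet_left below 0.02 m) and value of joint rocker_left above 0.16 rad) or (not (horizontal distance between adapter_mid and outlet_middle below 0.02 m) and value of joint rocker_middle above 0.16 rad) or (not (horizontal distance between adapter_mid and outlet_right below 0.02 m) and value of joint rocker_right above 0.16 rad)) and contact force between the fingers and station above 0.5 N and value of joint each of zone1, zone2, zone4 below 0.0015 m and distance of station from where it was at the start of the episode below 0.015 m and distance of each of handset, board, reel, jar from where it was at the start of the episode below 0.02 m); the arm keeps its last pose, push and grip.
It fails at once if the rocker of another outlet is pushed past half-way ((not (horizontal distance between adapter_mid and outlet_left below 0.02 m) and value of joint rocker_left above 0.16 rad) or (not (horizontal distance between adapter_mid and outlet_middle below 0.02 m) and value of joint rocker_middle above 0.16 rad) or (not (horizontal distance between adapter_mid and outlet_right below 0.02 m) and value of joint rocker_right above 0.16 rad)).
It fails at once if another zone key is pressed (over 2 of its 4 mm) (value of joint any of zone1, zone2, zone4 above 0.002 m).
It fails at once if a zone key or the talk bar is pressed while the station's outlet is still off (not ((horizontal distance between adapter_mid and outlet_left below 0.02 m and value of joint rocker_left above 0.2 rad) or (horizontal distance between adapter_mid and outlet_middle below 0.02 m and value of joint rocker_middle above 0.2 rad) or (horizontal distance between adapter_mid and outlet_right below 0.02 m and value of joint rocker_right above 0.2 rad)) and (value of joint zone3 above 0.003 m or value of joint talk above 0.004 m)).
It fails at once if the station is shifted by more than 15 mm, lifted or tipped (distance of station from where it was at the start of the episode above 0.015 m or angle between station's own z axis and vertical above 0.08 rad).
It fails at once if a bystander is moved by more than 20 mm (distance of any of handset, board, reel, jar from where it was at the start of the episode above 0.02 m).
It also fails if it takes over 53 s, if anything falls off the work surface, if the arm or the gripper's body presses on something with over 40 N, if the wrist force passes 120 N, or if a joint passes its speed limit or range.

## Working session

There is one attempt and no reset: what is moved stays moved. The work goes in short steps, Python scripts to look and compute and a tool call to move; the robot and the scene stay as the last step left them, time stands still between calls to the robot, and variables do not carry over. Pictures are saved under pics/ and viewed, about 8 in all and at most 12, crops included, and the job is handed in when it is done.

Besides the shell and the picture viewer there is one more tool, called after "Request:" by a JSON object that holds its "op" and its "data", one argument or row to a line. send_rows: Moves the arm, as the interface text tells. Its arguments: {"type":"object","properties":{"motion":{"type":"array","items":{"type":"object","properties":{"gripper":{"type":"number"},"travel":{"type":"array","items":{"type":"number"}},"rotation":{"type":"array","items":{"type":"number"}}}}},"newtons":{"type":"number"}},"required":["motion"]}

```bash
mkdir -p pics; cat > h.py <<'E'
from station import manip
import numpy as np, cv2
from scipy.spatial.transform import Rotation as R
def save(n,f): 
    im=manip.snapshot(n); cv2.imwrite('pics/'+f,im[:,:,::-1]); return im
def ray(c,u,v,fish=False):
    x,y=(u-c['cx'])/c['fx'],(v-c['cy'])/c['fy']
    if fish:
        r=np.hypot(x,y); s=np.sin(r)/r if r>1e-9 else 1; d=np.array([x*s,y*s,np.cos(r)])
    else: d=np.array([x,y,1.])
    T=np.array(c['cam_to_world']); return T[:3,3],T[:3,:3]@d
def onz(c,u,v,z,fish=False):
    o,d=ray(c,u,v,fish); return o+d*(z-o[2])/d[2]
def tri(c1,p1,c2,p2,f1=False,f2=False):
    o1,d1=ray(c1,*p1,f1);o2,d2=ray(c2,*p2,f2);d1/=np.linalg.norm(d1);d2/=np.linalg.norm(d2)
    s=np.linalg.lstsq(np.c_[d1,-d2],o2-o1,rcond=None)[0]
    a,b=o1+d1*s[0],o2+d2*s[1];return (a+b)/2,np.linalg.norm(a-b)
E
python3 - <<'E'
from h import *
s=manip.sense();print(s['t'],s['tcp_pos'],s['tool_rot'],s['force'],s['finger_gap'])
for n in('scene','side','wrist'):
    save(n,n+'0.png');c=manip.calibration(n);print(n,c['fx'],c['fy'],c['cx'],c['cy'],np.round(c['cam_to_world'],4).tolist())
E
```

```text
0.0 [6.24263475e-01 1.51507582e-04 2.30318815e-01] [ 7.07114710e-01  7.07097983e-01 -6.42745621e-04 -9.03808230e-04] [ 0.70124258 -0.30420146  0.94574763] 1.0028390472687727
scene 544.2687366588569 544.2687366588569 316.31857654048196 227.12236531813778 [[-0.2014, 0.6511, -0.7318, 1.6799], [0.9793, 0.1503, -0.1358, 0.2065], [0.0216, -0.744, -0.6679, 1.0206], [0.0, 0.0, 0.0, 1.0]]
side 533.8944288945168 533.8944288945168 323.58673784740415 234.25780336689064 [[0.9757, -0.1582, 0.1517, 0.4579], [-0.2191, -0.7199, 0.6586, -0.7784], [0.005, -0.6759, -0.737, 0.9827], [0.0, 0.0, 0.0, 1.0]]
wrist 371.64829954431775 371.64829954431775 319.39125360231736 239.82326758601354 [[1.0, 0.0006, -0.0009, 0.6255], [0.0003, -0.9588, -0.284, 0.0737], [-0.001, 0.284, -0.9588, 0.3737], [0.0, 0.0, 0.0, 1.0]]
```

View pics/scene0.png

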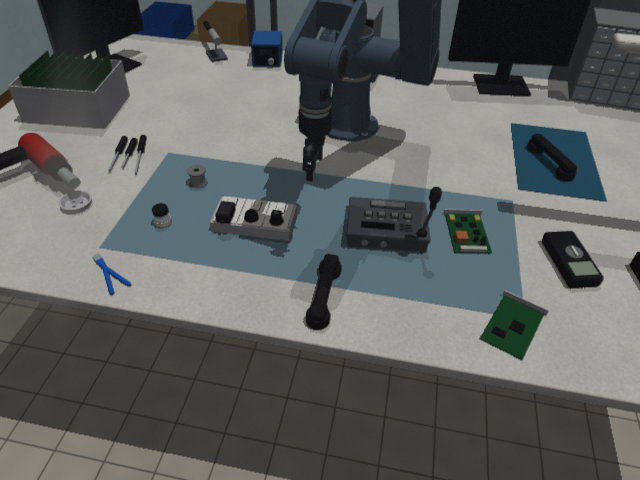

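View pics/side0.png

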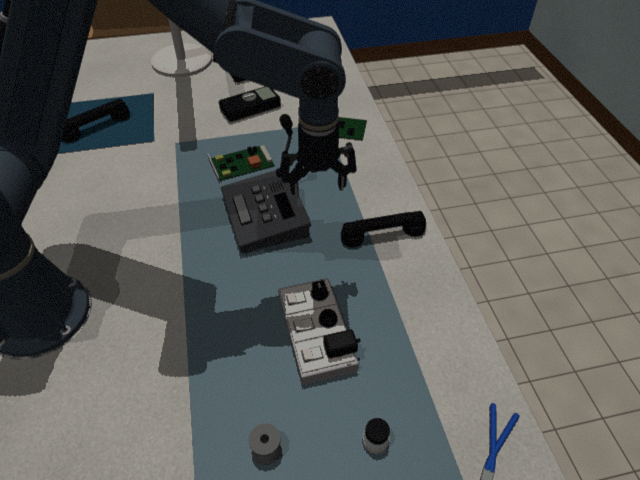

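View pics/wrist0.png

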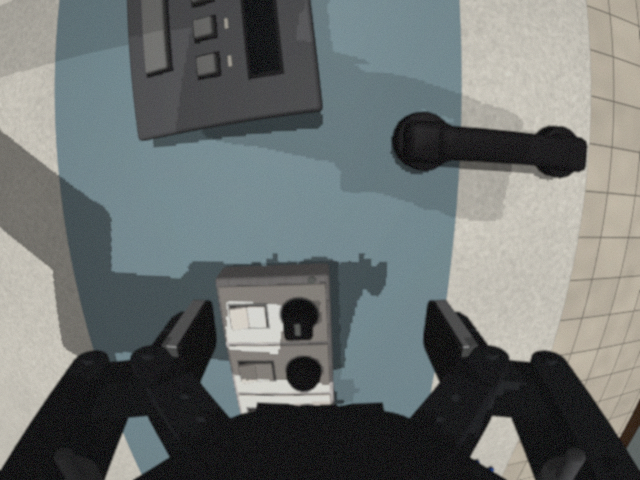

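The scene view shows the outlet box at about (255,217) and the station at (388,222). In the side view the oblong adapter is at (341,344), in the box's right-hand outlet, with its rocker at (314,353). The cube is left and the round plug is in the middle. Zone keys are at (257,189)…(267,216) in the side view.

```bash
python3 - <<'E'
from h import *
c=manip.calibration('side');w=manip.calibration('wrist')
for n,p,z in [('adapter',(341,340),.07),('rockR',(314,353),.044),('rockM',(303,323),.044),('rockL',(297,298),.044),('talk',(241,209),.05),('z1',(257,189),.057),('z2',(261,198),.057),('z3',(264,206),.057),('z4',(267,216),.057)]: print(n,onz(c,*p,z).round(3))
for n,p,z in [('w rockL',(248,317),.044),('rockM',(257,371),.044),('z4',(207,65),.057),('z3',(203,26),.057),('talk end',(158,72),.05)]: print(n,onz(w,*p,z,True).round(3))
E
```

```text
adapter [ 0.617 -0.245  0.07 ]
rockR [ 0.563 -0.247  0.044]
rockM [ 0.555 -0.173  0.044]
rockL [ 0.555 -0.109  0.044]
talk [0.469 0.182 0.05 ]
z1 [0.517 0.238 0.057]
z2 [0.522 0.203 0.057]
z3 [0.525 0.173 0.057]
z4 [0.528 0.137 0.057]
w rockL [ 0.553 -0.106  0.044]
rockM [ 0.557 -0.174  0.044]
z4 [0.528 0.137 0.057]
z3 [0.524 0.174 0.057]
talk end [0.478 0.137 0.05 ]
```

Request:
{"op": "send_rows", "data": {
  "motion": [
    {"gripper": 0,"travel": [-20,-8,0],"rotation": [0,0,0]},
    {"gripper": 0,"travel": [-28,-12,0],"rotation": [0,0,0]},
    {"gripper": 0,"travel": [-28,-12,0],"rotation": [0,0,0]},
    {"gripper": 0,"travel": [-28,-12,0],"rotation": [0,0,0]},
    {"gripper": 0,"travel": [-28,-12,0],"rotation": [0,0,0]},
    {"gripper": 0,"travel": [-18,-4,0],"rotation": [0,0,0]},
    {"gripper": 0,"travel": [0,0,0],"rotation": [0,0,0]},
    {"gripper": 0,"travel": [0,0,0],"rotation": [0,0,0]}
  ]
}}

```text
t: 0.82
tcp_pos: [0.5647, -0.1507, 0.2311]
tool_rot: [0.708, 0.706, 0.0, -0.0]
force: [0.4, 0.7, 0.3]
finger_gap: -0.005
```

```bash
python3 - <<'E'
from h import *
s=manip.sense();print(s['t'],s['tcp_pos'],s['tool_rot'],s['force'],s['finger_gap'])
import json;c=manip.calibration('wrist');json.dump({k:(v if np.isscalar(v) else np.array(v).tolist()) for k,v in c.items()},open('w1.json','w'))
save('wrist','w1.png')
E
```

```text
0.8167 [ 0.564652   -0.15074122  0.23106071] [ 7.07983260e-01  7.06229101e-01  1.35877265e-04 -3.75102834e-04] [0.37532628 0.69709339 0.27277286] -0.005236858614984967
```

View pics/w1.png

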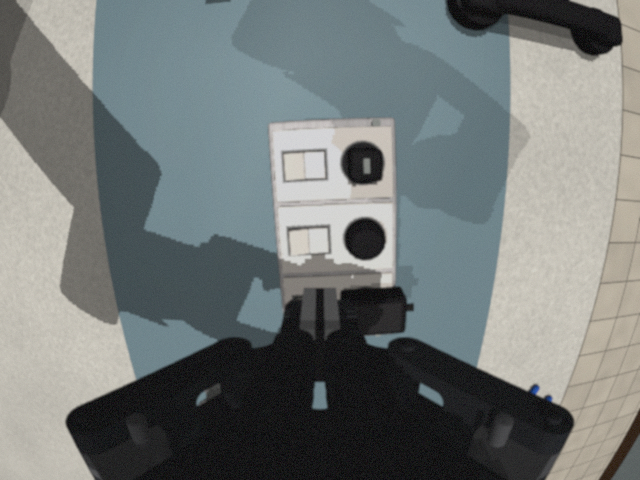

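In the wrist view, the left rocker pivot is at (305,165) and the middle one at (309,240). The oblong adapter in the right outlet is at (375,310), partly hidden by the closed fingers.

```bash
python3 - <<'E'
from h import *
import json;c=json.load(open('w1.json'))
L=onz(c,305,165.5,.041,True);M=onz(c,309,240,.041,True)
print(L,M,np.linalg.norm(M-L))
print('box corners',onz(c,269,123,.04,True),onz(c,394,119,.04,True),onz(c,396,270,.04,True),onz(c,280,277,.04,True))
for p in [(363,163),(365,239)]:print(onz(c,*p,.062 if p[1]>200 else .07,True))
u=(L-M)/np.linalg.norm(L-M);ax=np.array([u[1],-u[0],0]);print('yaw',np.arctan2(ax[1],ax[0]))
print('R pivot',M-.07*u,'press13',M-.07*u-.013*ax)
E
```

```text
[ 0.55288603 -0.1064191   0.041     ] [ 0.55589157 -0.17593193  0.041     ] 0.06957777413147921
box corners [ 0.52098826 -0.06753669  0.04      ] [ 0.63268848 -0.06335399  0.04      ] [ 0.64042934 -0.20700386  0.04      ] [ 0.52718246 -0.21373489  0.04      ]
[ 0.60148171 -0.10165948  0.07      ]
[ 0.60575713 -0.1689037   0.062     ]
yaw 0.043210266387105206
R pivot [ 0.55891535 -0.24586659  0.041     ] press13 [ 0.54592748 -0.24642815  0.041     ]
```

Request:
{"op": "send_rows", "data": {
  "motion": [
    {"gripper": 0,"travel": [-20,-4,0],"rotation": [0,0,0]},
    {"gripper": 0,"travel": [-28,-6,10],"rotation": [0,0,0]},
    {"gripper": 0,"travel": [-28,-6,20],"rotation": [0,0,0]},
    {"gripper": 0,"travel": [-19.5,-4,30],"rotation": [0,0,0]},
    {"gripper": 0,"travel": [0,0,30],"rotation": [0,0,0]},
    {"gripper": 0,"travel": [0,0,30],"rotation": [0,0,0]},
    {"gripper": 0,"travel": [0,0,30],"rotation": [0,0,0]},
    {"gripper": 0,"travel": [0,0,18],"rotation": [0,0,0]},
    {"gripper": 0,"travel": [0,0,0],"rotation": [0,0,0]},
    {"gripper": 0,"travel": [0,0,0],"rotation": [0,0,0]}
  ]
}}

```text
t: 1.7
tcp_pos: [0.545, -0.2439, 0.0624]
tool_rot: [0.707, 0.708, -0.0, -0.001]
force: [0.6, 0.2, 0.3]
finger_gap: 0.002
```

```bash
python3 - <<'E'
from h import *
im=save('side','s1.png');cv2.imwrite('pics/s1c.png',cv2.resize(im[240:420,230:430,::-1],None,fx=4,fy=3.3))
E
```

```text
(no output)
```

View pics/s1c.png

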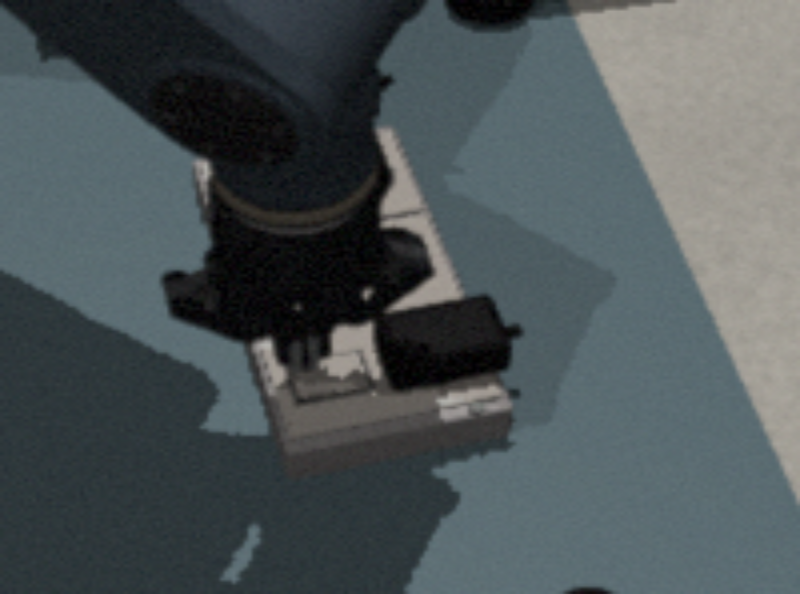

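The crop shows the closed fingers (300,350) over the near half of the right rocker (330,375), clear of the adapter. I'll press down now.

Request:
{"op": "send_rows", "data": {
  "motion": [
    {"gripper": 0,"travel": [-2,0,5],"rotation": [0,0,0]},
    {"gripper": 0,"travel": [0,0,4],"rotation": [0,0,0]},
    {"gripper": 0,"travel": [0,0,3],"rotation": [0,0,0]},
    {"gripper": 0,"travel": [0,0,2],"rotation": [0,0,0]},
    {"gripper": 0,"travel": [0,0,2],"rotation": [0,0,0]},
    {"gripper": 0,"travel": [0,0,2],"rotation": [0,0,0]},
    {"gripper": 0,"travel": [0,0,0],"rotation": [0,0,0]}
  ]
}}

```text
t: 2.33
tcp_pos: [0.5446, -0.2477, 0.0454]
tool_rot: [0.707, 0.707, -0.0, -0.0]
force: [-2.0, -0.4, 2.3]
finger_gap: -0.001
```

Request:
{"op": "send_rows", "data": {
  "motion": [
    {"gripper": 0,"travel": [0,0,1],"rotation": [0,0,0]},
    {"gripper": 0,"travel": [0,0,1],"rotation": [0,0,0]},
    {"gripper": 0,"travel": [0,0,0],"rotation": [0,0,0]},
    {"gripper": 0,"travel": [0,0,0],"rotation": [0,0,0]}
  ]
}}

```text
t: 2.67
tcp_pos: [0.5446, -0.2476, 0.044]
tool_rot: [0.707, 0.707, -0.0, -0.0]
force: [-3.0, -0.6, 8.0]
finger_gap: -0.002
```

Request:
{"op": "send_rows", "data": {
  "motion": [
    {"gripper": 0,"travel": [0,0,1],"rotation": [0,0,0]},
    {"gripper": 0,"travel": [0,0,0],"rotation": [0,0,0]},
    {"gripper": 0,"travel": [0,0,0],"rotation": [0,0,0]}
  ]
}}

```text
t: 2.92
tcp_pos: [0.5446, -0.2476, 0.044]
tool_rot: [0.707, 0.707, -0.0, -0.0]
force: [-4.3, 0.8, 12.0]
finger_gap: -0.003
```

Request:
{"op": "send_rows", "data": {
  "motion": [
    {"gripper": 0,"travel": [0,0,-8],"rotation": [0,0,0]},
    {"gripper": 0,"travel": [0,0,-20],"rotation": [0,0,0]},
    {"gripper": 0,"travel": [0,0,-30],"rotation": [0,0,0]},
    {"gripper": 0,"travel": [0,0,-30],"rotation": [0,0,0]},
    {"gripper": 0,"travel": [0,0,-30],"rotation": [0,0,0]},
    {"gripper": 0,"travel": [0,0,-30],"rotation": [0,0,0]},
    {"gripper": 0,"travel": [0,0,-30],"rotation": [0,0,0]},
    {"gripper": 0,"travel": [20,0,-11],"rotation": [0,0,0]},
    {"gripper": 0,"travel": [30,0,0],"rotation": [0,0,0]},
    {"gripper": 0,"travel": [30,0,0],"rotation": [0,0,0]},
    {"gripper": 0,"travel": [30,0,0],"rotation": [0,0,0]},
    {"gripper": 0,"travel": [30,0,0],"rotation": [0,0,0]}
  ]
}}

```text
t: 3.92
tcp_pos: [0.5452, -0.1061, 0.2315]
tool_rot: [0.707, 0.707, 0.001, 0.0]
force: [0.9, -0.1, -0.2]
finger_gap: -0.002
```

Request:
{"op": "send_rows", "data": {
  "motion": [
    {"gripper": 0,"travel": [30,-4,0],"rotation": [0,0,0]},
    {"gripper": 0,"travel": [30,-4,0],"rotation": [0,0,0]},
    {"gripper": 0,"travel": [30,-4,0],"rotation": [0,0,0]},
    {"gripper": 0,"travel": [30,-4,0],"rotation": [0,0,0]},
    {"gripper": 0,"travel": [30,-4,0],"rotation": [0,0,0]},
    {"gripper": 0,"travel": [30,-4,0],"rotation": [0,0,0]},
    {"gripper": 0,"travel": [30,-4,0],"rotation": [0,0,0]},
    {"gripper": 0,"travel": [30,-4,0],"rotation": [0,0,0]},
    {"gripper": 0,"travel": [30,-4,0],"rotation": [0,0,0]},
    {"gripper": 0,"travel": [27,0,0],"rotation": [0,0,0]},
    {"gripper": 0,"travel": [0,0,0],"rotation": [0,0,0]},
    {"gripper": 0,"travel": [0,0,0],"rotation": [0,0,0]}
  ]
}}

```text
t: 4.92
tcp_pos: [0.5089, 0.191, 0.2312]
tool_rot: [0.706, 0.708, 0.0, 0.0]
force: [-0.1, -0.3, 0.5]
finger_gap: -0.001
```

```bash
python3 - <<'E'
from h import *
import json;c=manip.calibration('wrist');json.dump({k:(v if np.isscalar(v) else np.array(v).tolist()) for k,v in c.items()},open('w2.json','w'))
save('wrist','w2.png')
im=save('side','s2.png');cv2.imwrite('pics/s2c.png',cv2.resize(im[260:400,260:380,::-1],None,fx=4,fy=4))
E
```

```text
(no output)
```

View pics/w2.png

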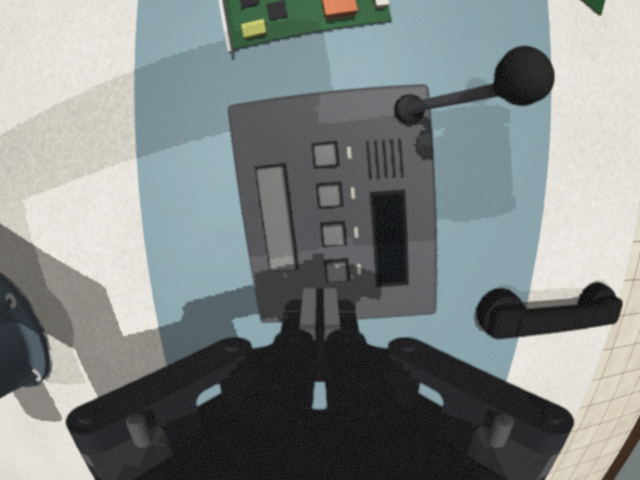

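View pics/s2c.png

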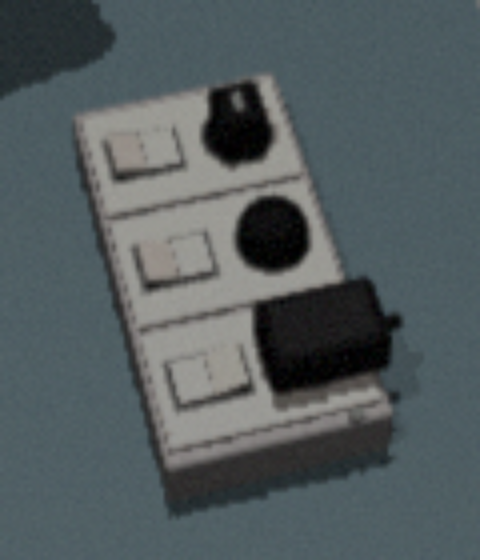

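The right rocker has flipped: its shaded half is now the far one, unlike the other two. In the wrist view the zone keys are at (325,154), (330,194), (333,234) and (337,270). The third from the user's left is (333,234), and the talk bar is at (275,216).

```bash
python3 - <<'E'
from h import *
import json;c=json.load(open('w2.json'))
z=.058
K=np.array([onz(c,*p,z,True) for p in [(325,153.5),(330,194.5),(333,234),(337,270)]])
print(K.round(4),np.linalg.norm(np.diff(K,axis=0),axis=1))
T=onz(c,275,216.5,.053,True);print('talk',T)
u=K[0]-K[3];u/=np.linalg.norm(u);ax=np.array([u[1],-u[0],0]);print('yaw',np.arctan2(ax[1],ax[0]),'row-talk',(K.mean(0)-T)@ax, (K.mean(0)-T)@u)
f=[onz(c,229,106,.038,True),onz(c,261,320,.038,True)];r=[onz(c,428,87,.057,True),onz(c,436,312,.057,True)]
C=(f[0]+f[1]+r[0]+r[1])/4;print('centre',C,f,r)
k=(K.mean(0)-C)@ax;print('key x',k,'top z',.0475+k*.105+.008,'talk x',(T-C)@ax,.0475+(T-C)@ax*.105+.008)
E
```

```text
[[0.5146 0.247  0.058 ]
 [0.5191 0.2116 0.058 ]
 [0.5221 0.1763 0.058 ]
 [0.5263 0.1422 0.058 ]] [0.03563799 0.0354586  0.03432753]
talk [0.47053898 0.19093962 0.053     ]
yaw 0.1111285578598918 row-talk 0.050068112147087084 -0.002235172619732751
centre [0.52685115 0.19334756 0.0475    ] [array([0.42796167, 0.2909831 , 0.038     ]), array([0.45007391, 0.07826783, 0.038     ])] [array([0.60310465, 0.30800101, 0.057     ]), array([0.62626437, 0.09613831, 0.057     ])]
key x -0.006163737542638138 top z 0.054852807558023 talk x -0.056231849689725215 0.04959565578257885
```

Request:
{"op": "send_rows", "data": {
  "motion": [
    {"gripper": 0,"travel": [-10,8,10],"rotation": [0,0,0]},
    {"gripper": 0,"travel": [-5,5,25],"rotation": [0,0,0]},
    {"gripper": 0,"travel": [0,0,30],"rotation": [0,0,0]},
    {"gripper": 0,"travel": [0,0,30],"rotation": [0,0,0]},
    {"gripper": 0,"travel": [0,0,30],"rotation": [0,0,0]},
    {"gripper": 0,"travel": [0,0,25],"rotation": [0,0,0]},
    {"gripper": 0,"travel": [0,0,16],"rotation": [0,0,0]},
    {"gripper": 0,"travel": [0,0,3],"rotation": [0,0,0]},
    {"gripper": 0,"travel": [0,0,0],"rotation": [0,0,0]},
    {"gripper": 0,"travel": [0,0,0],"rotation": [0,0,0]}
  ]
}}

```text
t: 5.85
tcp_pos: [0.5229, 0.1735, 0.0625]
tool_rot: [0.708, 0.707, 0.0, 0.0]
force: [0.1, 0.1, -0.2]
finger_gap: 0.002
```

```bash
python3 - <<'E'
from h import *
im=save('side','s3.png');im2=save('scene','c3.png')
a=cv2.resize(im[100:260,200:330,::-1],(400,492));b=cv2.resize(im2[170:270,330:460,::-1],(400,492));cv2.imwrite('pics/s3c.png',np.hstack([a,b]))
E
```

```text
(no output)
```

View pics/s3c.png

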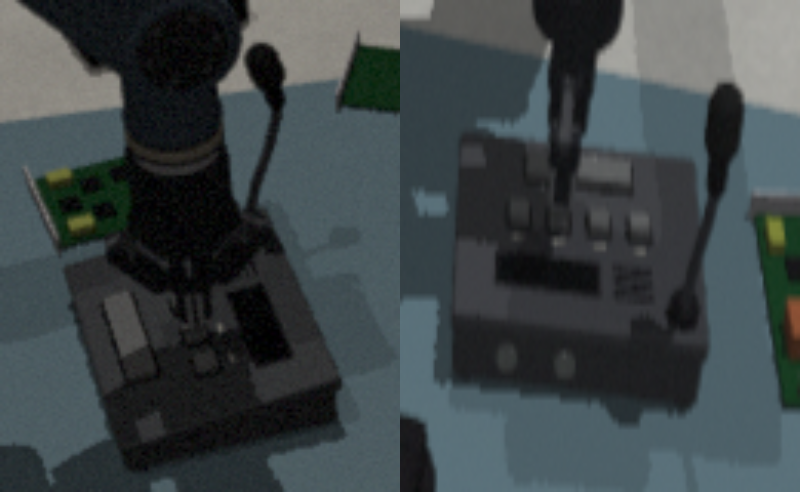

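The left crop (side view) shows the fingers over the key next to the near-end fourth key. The right crop (scene view) shows the tip at (562,205), over the second key from that view's left, which is zone 3. Pressing.

Request:
{"op": "send_rows", "data": {
  "motion": [
    {"gripper": 0,"travel": [2,0,3],"rotation": [0,0,0]},
    {"gripper": 0,"travel": [0,0,3],"rotation": [0,0,0]},
    {"gripper": 0,"travel": [0,0,1.5],"rotation": [0,0,0]},
    {"gripper": 0,"travel": [0,0,1.5],"rotation": [0,0,0]},
    {"gripper": 0,"travel": [0,0,0],"rotation": [0,0,0]}
  ]
}}

```text
t: 6.37
tcp_pos: [0.5226, 0.1768, 0.0536]
tool_rot: [0.707, 0.707, 0.001, 0.0]
force: [1.1, 0.9, 3.0]
finger_gap: -0.002
```

Request:
{"op": "send_rows", "data": {
  "motion": [
    {"gripper": 0,"travel": [0,0,1],"rotation": [0,0,0]},
    {"gripper": 0,"travel": [0,0,1],"rotation": [0,0,0]},
    {"gripper": 0,"travel": [0,0,0],"rotation": [0,0,0]},
    {"gripper": 0,"travel": [0,0,0],"rotation": [0,0,0]}
  ]
}}

```text
t: 6.7
tcp_pos: [0.5228, 0.1768, 0.0517]
tool_rot: [0.707, 0.707, 0.001, 0.0]
force: [1.3, 1.5, 4.0]
finger_gap: -0.0
```

Request:
{"op": "send_rows", "data": {
  "motion": [
    {"gripper": 0,"travel": [0,0,1],"rotation": [0,0,0]},
    {"gripper": 0,"travel": [0,0,0.5],"rotation": [0,0,0]},
    {"gripper": 0,"travel": [0,0,0],"rotation": [0,0,0]},
    {"gripper": 0,"travel": [0,0,0],"rotation": [0,0,0]}
  ]
}}

```text
t: 7.03
tcp_pos: [0.5229, 0.1768, 0.0514]
tool_rot: [0.707, 0.707, 0.001, 0.001]
force: [-1.0, 1.1, 13.0]
finger_gap: 0.001
```

Request:
{"op": "send_rows", "data": {
  "motion": [
    {"gripper": 0,"travel": [0,0,-5],"rotation": [0,0,0]},
    {"gripper": 0,"travel": [0,0,-10],"rotation": [0,0,0]},
    {"gripper": 0,"travel": [0,0,-10],"rotation": [0,0,0]},
    {"gripper": 0,"travel": [4,-16,0],"rotation": [0,0,0]},
    {"gripper": 0,"travel": [6,-20,0],"rotation": [0,0,0]},
    {"gripper": 0,"travel": [4,-16,0],"rotation": [0,0,0]},
    {"gripper": 0,"travel": [0,0,10],"rotation": [0,0,0]},
    {"gripper": 0,"travel": [0,0,6],"rotation": [0,0,0]},
    {"gripper": 0,"travel": [0,0,0],"rotation": [0,0,0]},
    {"gripper": 0,"travel": [0,0,0],"rotation": [0,0,0]}
  ]
}}

```text
t: 7.87
tcp_pos: [0.471, 0.1903, 0.0582]
tool_rot: [0.707, 0.707, -0.0, 0.0]
force: [0.1, -0.2, 0.2]
finger_gap: -0.001
```

Request:
{"op": "send_rows", "data": {
  "motion": [
    {"gripper": 0,"travel": [0,0,4],"rotation": [0,0,0]},
    {"gripper": 0,"travel": [0,0,3],"rotation": [0,0,0]},
    {"gripper": 0,"travel": [0,0,2],"rotation": [0,0,0]},
    {"gripper": 0,"travel": [0,0,2],"rotation": [0,0,0]},
    {"gripper": 0,"travel": [0,0,1],"rotation": [0,0,0]},
    {"gripper": 0,"travel": [0,0,0],"rotation": [0,0,0]},
    {"gripper": 0,"travel": [0,0,0],"rotation": [0,0,0]}
  ]
}}

```text
t: 8.45
tcp_pos: [0.4709, 0.1905, 0.0471]
tool_rot: [0.707, 0.707, 0.001, 0.001]
force: [1.6, -1.1, 3.6]
finger_gap: -0.001
```

Request:
{"op": "send_rows", "data": {
  "motion": [
    {"gripper": 0,"travel": [0,0,1],"rotation": [0,0,0]},
    {"gripper": 0,"travel": [0,0,1],"rotation": [0,0,0]},
    {"gripper": 0,"travel": [0,0,0.5],"rotation": [0,0,0]},
    {"gripper": 0,"travel": [0,0,0],"rotation": [0,0,0]},
    {"gripper": 0,"travel": [0,0,0],"rotation": [0,0,0]}
  ]
}}

```text
t: 8.87
tcp_pos: [0.471, 0.1906, 0.0453]
tool_rot: [0.707, 0.707, 0.001, 0.001]
force: [1.3, -1.6, 9.9]
finger_gap: 0.002
```

Request:
{"op": "send_rows", "data": {
  "motion": [
    {"gripper": 0,"travel": [0,0,0.5],"rotation": [0,0,0]},
    {"gripper": 0,"travel": [0,0,0],"rotation": [0,0,0]},
    {"gripper": 0,"travel": [0,0,0],"rotation": [0,0,0]},
    {"gripper": 0,"travel": [0,0,0],"rotation": [0,0,0]},
    {"gripper": 0,"travel": [0,0,0],"rotation": [0,0,0]},
    {"gripper": 0,"travel": [0,0,0],"rotation": [0,0,0]}
  ]
}}

```text
t: 9.37
tcp_pos: [0.471, 0.1906, 0.0452]
tool_rot: [0.707, 0.707, 0.001, 0.001]
force: [0.7, -2.1, 12.1]
finger_gap: -0.002
```

```bash
python3 - <<'E'
from h import *
im=save('side','s4.png');im2=save('scene','c4.png');s=manip.sense();print(s['t'],s['tcp_pos'],s['force'])
a=cv2.resize(im[100:400,200:400,::-1],(400,600));b=cv2.resize(im2[170:270,330:460,::-1],(400,600));cv2.imwrite('pics/s4c.png',np.hstack([a,b]))
E
```

```text
9.4667 [0.47105359 0.19061088 0.04516374] [ 0.98407143 -1.22389114 13.06790118]
```

View pics/s4c.png

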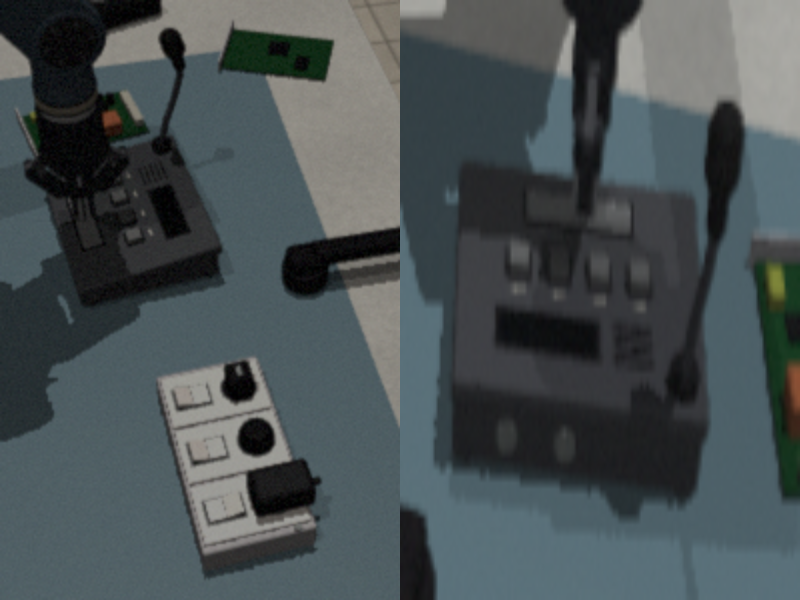

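The fingers are on the talk bar (590,205) and pushing against a hard stop. The zone keys look up, the station hasn't moved and only the right rocker has flipped. Handing in.

```bash
python3 -c "
from station import manip
print(manip.sign_off())"
```

```text
the job is handed in; nothing more can be done
None
```

The talk test is set up and handed in at about 9.5 s, with the fingers still holding the talk bar down. Sign-off reported no verdict, so these results rest on my own measurements.

- **Outlet:** the oblong adapter is in the right outlet as seen from the robot. I pressed that rocker until it stopped hard at z 44.0 mm with 12 N. Later pictures show it flipped and the other two still off.
- **Zone key:** I pressed the third key from the user's left to its stop at z 51.4 mm with 13 N, then released it.
- **Talk bar:** it is pressed to a hard stop at z 45.2 mm and held with about 12–13 N. I had estimated 44.6 mm for fully down, so it stopped 0.6 mm higher than that. The zone key differed by about the same amount (0.5 mm), so I take this as measuring error.

In the last pictures the station looks unmoved and the zone keys look up. The board, handset and microphone also look undisturbed. I did not re-measure the positions of the loose things, and the reel and jar were outside the last crops. No check failed.

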